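Complete the machine-foot kit on its tray and hold it level over the code reader

TASK

Finish the machine-foot kit on the white tray: lay the large disc centred on the tray's round pad, then the small disc centred on top of it. Then lift the tray by its upright grip plate and carry it level, so that the loose ball stays in its pocket, and finish while still holding it, level and still in mid-air, with its middle above the middle of the code reader's window and about 8 cm above the glass. Leave everything else on the bench where it is.

Things in the scene. Friction and masses are not known exactly. Their poses are not given: they have to be found in the camera images.
- tray: white tray, about 0.35 kg, loose: base plate 230 (its x) x 100 (its y) x 8 mm, in its middle an upright aluminium grip plate. A round grey pad lies 78 mm towards its -x end, the ball's round rim 78 mm towards +x. Origin: centre of the underside; z up
- seat (a point): centre of the top of the round pad (72 mm across, raised 4 mm above the base plate), 12 mm above the tray's underside; the discs are stacked here. 60 mm free between pad centre and the near end of the grip plate: fingers that place a disc fit best on its tray +y and -y sides
- pocket (a point): centre of the floor of the ball's pocket, 8 mm above the tray's underside; the rim round it is 4 mm high, 32 mm inside and 40 mm outside across. The ball climbs out if the tray is tipped by about 40 degrees or jolted
- handle (a point): middle of the top edge of the grip plate, 75 mm above the tray's underside; the plate is 36 mm long (along tray x) and 14 mm thick (along tray y), upright down to the base: pinch it from above, the fingers closing along the tray's y
- ball_center (a point): centre of the loose steel ball, 30 mm across, 0.11 kg, that rolls freely inside the pocket rim (about 6 mm each way)
- disc_large: large flat solid aluminium disc, 60 mm across, 14 mm thick, 0.11 kg, lying flat on the bench. Origin: centre of its underside
- disc_small: small flat solid aluminium disc, 44 mm across, 14 mm thick, 0.06 kg, lying flat on the bench. Origin: centre of its underside
- reader: code reader fixed to the bench: a flat black box 150 x 150 mm, 50 mm high, with a square glass window 105 mm wide in its top. Origin: centre of its underside. It stands left or right, the tray on the other side
- window (a point): centre of the reader's window, on top of the box, 50 mm above the bench
- collar: steel ring, 40 mm outside, 20 mm bore, 14 mm high, loose bystander, to be left alone. Origin: centre of its underside
- hexnut: large brass hexagon nut, 42 mm over corners, 18 mm high, loose bystander, to be left alone. Origin: centre of its underside
- tape: roll of cardboard-brown tape lying flat, 100 mm across, 45 mm high, loose bystander, to be left alone. Origin: centre of its underside
- bowl: open steel bowl, 90 mm across, 45 mm high, loose bystander, to be left alone. Origin: centre of its underside
- bottle: upright blue bottle, 64 mm across, 150 mm high, loose bystander, to be left alone. Origin: centre of its underside
- redbin: low open red bin, 140 x 100 x 45 mm, loose bystander, to be left alone. Origin: centre of its underside
- penpot: olive pot with pens, 60 mm across, 90 mm to its rim, pens to 150 mm, loose bystander, to be left alone. Origin: centre of its underside
Things that resemble listed ones, but are neither listed nor needed, are in the scene too. Of the things like the reader, leave any that is turquoise; of the rest the larger one is meant. Leave any orange or pink look-alike of the disc_large alone.

How it is judged:
By the outcome, as a careful person would: the job done as asked, in the order asked, and still so for the second after the job is handed in, while the arm keeps its last pose, push and grip.
It also fails if it takes over 72 s, if anything falls off the work surface, if the arm or the gripper's body presses on something with over 40 N, if the wrist force passes 120 N, or if a joint passes its speed limit or range.

ROBOT

A 6-joint arm with a two-finger parallel gripper is mounted at the origin on the work surface. World frame = base frame: x ahead of the robot, y to its left, z up, the work surface at z = 0. Lengths are in mm, angles in rad, forces in N, time in s.
With the tool pointing down it reaches from about 275 to 1000 mm from the base axis. Payload 8.4 kg.
Tool frame: the origin (TCP) lies at the very end of the fingers, on their centre line; the grasp point (between the pads) lies 19 mm behind it; z points along the fingers, y is the line along which they close (so a half turn about z gives the same grasp; the last joint's range is limited). The gripper opens to 85 mm and grips with 20 to 120 N. Pads are 22 mm wide; open, the fingers measure 114 mm over their backs; the gripper's body (76 mm by 85 mm) begins 54 mm behind the grasp point. The pads swing forward as they close: fully open they stand 13 mm farther back than shut.
Start: joints at [-1.137, 0.353, 1.633, -0, 1.155, -0.002], TCP at [263.834, -566.586, 205.581] pointing down, gripper open.
Joint ranges: [-2.63, 2.63], [-0.92, 2.1], [0.06, 2.66], [-1.3, 4.44], [0, 2.69], [-3.02, 3.02]. Speed limits (rad/s): [2.22, 2.22, 2.79, 3.14, 3.14, 3.14].

INTERFACE

Orientations are given as [roll, pitch, yaw] about the fixed x, y, z axes, in that order (R = Rz(yaw) Ry(pitch) Rx(roll)).
In Python, from rig import sensors, grab_frame, camera_params, order gives the robot as it stands. The module is installed in compiled form; this text tells all that it offers.
- The arm moves only by the tool move_arm, never from a script. Its argument "motion" is a list of rows, each a list of 7 numbers: the turn, a rotation vector about the tool's x, y, z in parts of the range, where 1.0 means 2 rad, then the shift along the tool's x, y, z in normalised numbers (1 is 0.4 m), then the finger opening in m, from 0 to 0.0854. A call has 1 to 8 rows; each row is the pose to reach, as a shift and turn from the pose commanded when the call began, along the tool's axes at that moment; what a row does not reach only later rows make up. A row lasts 1/8 s, in which the tool goes at most 62.5 mm and 10.7 degrees, less where a joint would pass 70% of its speed; a pose out of reach is approached as far as the arm can. Shift and turn numbers lie between -1 and 1, and a call with a number outside is refused. A call with a gripper value outside its range is refused whole. The fingers move at their own pace and stop on an object; "grip_force" is the grip in N (left out, the last holds). Time passes only in rows, so rows that repeat a pose let the fingers close. It gives the time, the measured TCP pose, the force, the opening and the grip force at its end, in the units of the state.
- sensors.sense(): the state, without advancing time (a new reading comes with each control period).
- grab_frame(name): name is "scene" or "top"; returns (picture, depth): 384x512x3 uint8, red, green, blue; 384x512 float32, mm along the optical axis (not along the pixel's ray), 0 where there is no reading.
- camera_params(name): a dict with "camera_matrix" (3x3 intrinsics, pixels), "world_from_camera" (4x4, takes a point from camera to world coordinates). Camera axes: x right, y down, z forward; pixel columns grow to the right and rows downward; lengths in mm; the calibration is good to about 2 mm. A picture is of the moment at which its call begins. camera_params takes no time and is no camera call.
- order.sign_off(): hands the job in; it is judged then, once.
The state is a dict: "clock": time; "qpos": joint angles; "qvel": joint speeds; "joint_efforts": joint torques, N m; "eef_pos": TCP position; "tcp_rot": TCP orientation; "contact_force": force on the tool from outside, world axes, zero at the start; "wrist_torque": the same for the moment, N m; "opening": opening from 0.0 (shut) to 1.0 (fully open); "grasp_force": force on a finger pad.
Only numpy, scipy, OpenCV 4.12 (cv2) and the standard library are available. Lean on these libraries where they do the work, as an engineer would, in place of code of your own. Each camera call takes 0.05 s, during which the arm holds its last target. There are 200 camera calls.

## Working session

There is one attempt and no reset: what is moved stays moved. The work goes in short steps, Python scripts to look and compute and a tool call to move; the robot and the scene stay as the last step left them, time stands still between calls to the robot, and variables do not carry over. Pictures are saved under pics/ and viewed, at most 13 in all, crops included, and the job is handed in when it is done.

Besides the shell and the picture viewer there is one more tool, called as name([rows], argument=value, ...), one row to a line, values as JSON. move_arm: Moves the arm, as the interface text tells. Its arguments: {"type":"object","properties":{"motion":{"type":"array","items":{"type":"array","items":{"type":"number"}}},"grip_force":{"type":"number"}},"required":["motion"]}

```bash
mkdir -p pics
cat > h.py <<'E'
import numpy as np, cv2
from rig import sensors, grab_frame, camera_params, order
def cam(n):
    p=camera_params(n); return np.array(p["camera_matrix"]),np.array(p["world_from_camera"])
def cloud(n,d):
    K,T=cam(n); v,u=np.indices(d.shape)
    P=np.stack([(u-K[0,2])/K[0,0]*d,(v-K[1,2])/K[1,1]*d,d,np.ones_like(d)],-1)
    return (P@T.T)[...,:3]
def onplane(n,uv,z):
    K,T=cam(n); uv=np.atleast_2d(uv).astype(float)
    r=np.c_[(uv[:,0]-K[0,2])/K[0,0],(uv[:,1]-K[1,2])/K[1,1],np.ones(len(uv))]@T[:3,:3].T
    o=T[:3,3]; return o+r*((z-o[2])/r[:,2])[:,None]
E
python3 - <<'E'
from h import *
np.set_printoptions(precision=2,suppress=True)
for n in("scene","top"):
    im,d=grab_frame(n); np.savez(f"{n}0.npz",im=im,d=d)
    cv2.imwrite(f"pics/{n}0.png",cv2.resize(im[...,::-1],(800,600),interpolation=cv2.INTER_CUBIC))
    K,T=cam(n); print(n,K,T)
s=sensors.sense(); print(s)
E
```

```text
scene [[368.08   0.   258.43]
 [  0.   368.08 188.08]
 [  0.     0.     1.  ]] [[  -0.48    0.54   -0.69 1252.  ]
 [   0.88    0.29   -0.38  401.69]
 [   0.     -0.79   -0.61  723.92]
 [   0.      0.      0.      1.  ]]
top [[439.97   0.   258.94]
 [  0.   439.97 191.58]
 [  0.     0.     1.  ]] [[   0.02   -0.99    0.12  347.89]
 [  -1.     -0.02   -0.     -6.91]
 [   0.01   -0.12   -0.99 1437.26]
 [   0.      0.      0.      1.  ]]
{'clock': 0.1, 'qpos': array([-1.14,  0.35,  1.63, -0.  ,  1.16, -0.  ]), 'qvel': array([ 0.,  0., -0., -0., -0.,  0.]), 'joint_efforts': array([ -0.  , -60.64, -34.28,   0.  ,   0.  ,   0.  ]), 'eef_pos': array([ 263.63, -566.17,  204.94]), 'tcp_rot': array([-3.14, -0.  ,  0.44]), 'contact_force': array([-0.31, -0.23,  0.04]), 'wrist_torque': array([ 0.02,  0.01, -0.03]), 'grasp_force': 0.0, 'opening': 0.9987194257126341}
```

View pics/scene0.png

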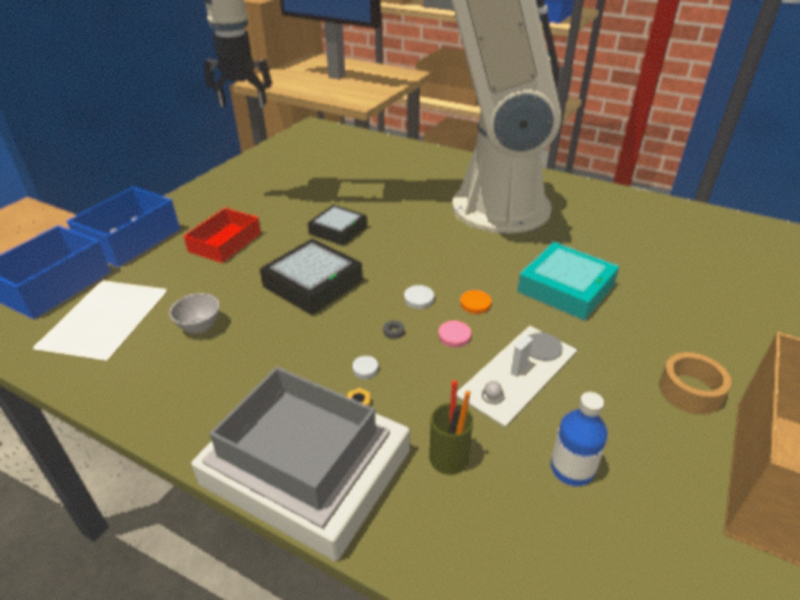

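View pics/top0.png

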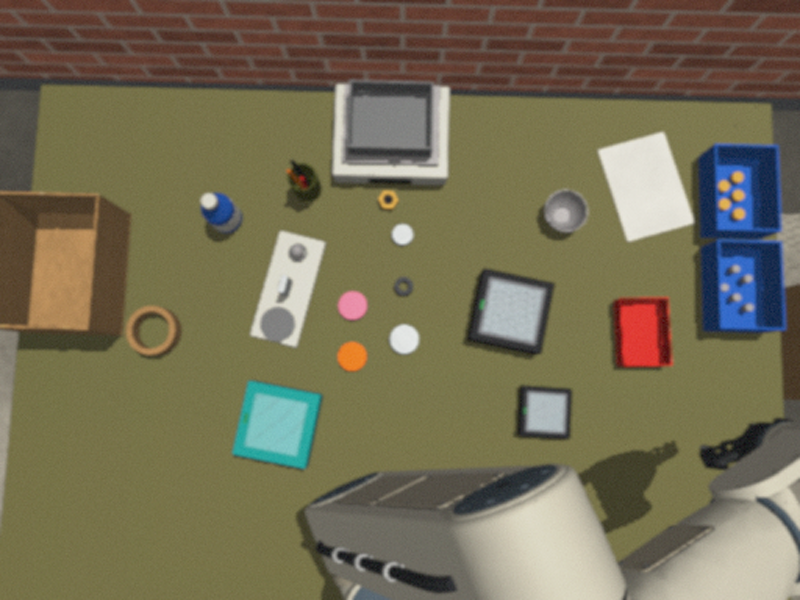

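The scene view and the top view both show the following. Top-view pixels are in the 800x600 picture:
- **Discs:** large white disc at (404,339), small disc at (402,234). The pink (352,305) and orange (352,356) look-alikes are to be left alone.
- **Tray:** pad at (277,324), handle at (285,287), ball at (297,252).
- **Reader:** the larger black one at (511,312).

Next I'll measure them.

```bash
cat > m.py <<'E'
from h import *
np.set_printoptions(precision=1,suppress=True)
def blob(im,uv,fn,roi=30):
    "centroid/contour of the mask component nearest uv (native pixels)"
    hsv=cv2.cvtColor(im,cv2.COLOR_RGB2HSV); m=fn(hsv).astype(np.uint8)
    u,v=map(int,uv); w=np.zeros_like(m); w[max(0,v-roi):v+roi,max(0,u-roi):u+roi]=1
    n,l,st,c=cv2.connectedComponentsWithStats(m*w)
    k=1+np.argmin(np.linalg.norm(c[1:]-uv,axis=1)-0.02*st[1:,4]); return (l==k),c[k],st[k]
def tri(a,b):
    A=[];B=[]
    for n,uv in(("scene",a),("top",b)):
        K,T=cam(n); o=T[:3,3]; r=onplane(n,uv,0)[0]-o; r/=np.linalg.norm(r)
        Q=np.eye(3)-np.outer(r,r); A.append(Q);B.append(Q@o)
    p=np.linalg.lstsq(np.vstack(A),np.hstack(B),rcond=None)[0]; return p
E
python3 - <<'E'
from m import *
D={n:np.load(n+"0.npz") for n in("scene","top")}
s=1.5625
pts={"large":((419,295),(404,339)),"small":((365,366),(402,234))}
for k,(a,b) in pts.items():
    out=[]
    for n,uv in(("scene",a),("top",b)):
        im,d=D[n]["im"],D[n]["d"]; uv=np.array(uv)/s
        print(k,n,cv2.cvtColor(im,cv2.COLOR_RGB2HSV)[int(uv[1])-8:int(uv[1])+10:2,int(uv[0])].tolist())
        m,c,st=blob(im,uv,lambda h:(h[...,1]<75)&(h[...,2]>100),20)
        P=cloud(n,d)[m]; out.append(c)
        z=P[:,2]; top=P[z>np.percentile(z,60)-3]
        print(k,n,c,st,"cloud zmed",np.median(z),"plane14",onplane(n,c,14)[0],"mean xy",P.mean(0))
    print(" tri",tri(*out))
# tray
for n,uv in(("scene",(515,372)),("top",(287,290))):
    im,d=D[n]["im"],D[n]["d"]; uv=np.array(uv)/s
    m,c,st=blob(im,uv,lambda h:(h[...,1]<75)&(h[...,2]>70),50 if n=="scene" else 48)
    cn=max(cv2.findContours(m.astype(np.uint8),0,1)[0],key=cv2.contourArea)[:,0]
    P=onplane(n,cn,8)[:,:2].astype(np.float32); r=cv2.minAreaRect(P); print("tray",n,st,r)
    z=cloud(n,d)[...,2]; print(" cloud z",np.percentile(z[m],[5,25,50,75,95,99.5]))
# top: heights & handle, pad, ball
im,d=D["top"]["im"],D["top"]["d"]; C=cloud("top",d)
u0,v0=155,145
sub=C[v0:v0+82,u0:u0+60].reshape(-1,3)
h=sub[(sub[:,2]>50)&(sub[:,2]<90)]; print("handle top",len(h),h.mean(0),np.median(h[:,2]),cv2.minAreaRect(h[:,:2].astype(np.float32)))
b=sub[(sub[:,2]>25)&(sub[:,2]<45)]; print("ball-ish",len(b),b.mean(0))
# pad: grey
m,c,st=blob(im,np.array((277,324))/s,lambda h:(h[...,1]<75)&(h[...,2]<150)&(h[...,2]>60),17)
print("pad",c,st,onplane("top",c,12)[0],np.median(C[m][:,2]))
m2,c2,st2=blob(D["scene"]["im"],np.array((543,346))/s,lambda h:(h[...,1]<75)&(h[...,2]<150)&(h[...,2]>60),20)
print("pad scene",c2,st2,onplane("scene",c2,12)[0],tri(c2,c))
# reader
m,c,st=blob(im,np.array((511,312))/s,lambda h:(h[...,1]<75)&(h[...,2]>100),32)
print("window",c,st,onplane("top",c,50)[0],np.median(C[m][:,2]),C[m].mean(0)); cn=max(cv2.findContours(m.astype(np.uint8),0,1)[0],key=cv2.contourArea)[:,0]
print(cv2.minAreaRect(onplane("top",cn,50)[:,:2].astype(np.float32)))
m,c2,st=blob(D["scene"]["im"],np.array((312,268))/s,lambda h:(h[...,1]<75)&(h[...,2]>100),32)
print("window scene",c2,st,onplane("scene",c2,50)[0],tri(c2,c))
E
```

```text
large scene [[26, 122, 144], [25, 51, 185], [27, 11, 228], [30, 9, 229], [30, 9, 230], [26, 9, 232], [26, 9, 230], [27, 14, 206], [26, 25, 151]]
large scene [267.7 189.4] [258 182  20  16 263] cloud zmed 13.801702511540611 plane14 [440.6  -4.5  14. ] mean xy [449.7   0.2  22.3]
large top [[23, 5, 216], [50, 3, 230], [60, 1, 227], [70, 3, 230], [75, 2, 229], [60, 2, 228], [60, 3, 229], [70, 3, 226], [75, 2, 225]]
large top [258.2 216.7] [248 207  21  21 350] cloud zmed 11.436513777420487 plane14 [436.8 -10.6  14. ] mean xy [436.6 -10.7  17.8]
 tri [436.2  -8.9   9.5]
small scene [[26, 102, 148], [28, 29, 210], [26, 9, 228], [34, 9, 227], [27, 10, 229], [30, 7, 228], [30, 10, 224], [26, 13, 157], [25, 52, 142]]
small scene [233.3 234.4] [225 227  18  16 227] cloud zmed 13.45088702910516 plane14 [660.5   4.5  14. ] mean xy [660.2   4.3  13.9]
small top [[26, 97, 124], [32, 23, 175], [60, 3, 227], [60, 3, 227], [60, 1, 224], [60, 3, 226], [60, 3, 228], [78, 6, 220], [26, 38, 108]]
small top [257.3 149.6] [250 142  16  16 201] cloud zmed 10.842277519025629 plane14 [657.8  -2.   14. ] mean
[... 369 characters left out ...]
oud z [ -1.4   4.2   7.3  10.4  33.3 264.5]
handle top 69 [537.6 235.6  70.6] 72.60560439224832 ((538.6867065429688, 236.61380004882812), (14.959795951843262, 37.13491439819336), 74.74369049072266)
ball-ish 73 [599.1 220.3  32.9]
pad [177.3 208.2] [167 197  25  26 375] [458.  252.5  12. ] 10.182049677203622
pad scene [344.  224.6] [331 213  28  27 354] [478.2 255.1  12. ] [459.9 253.6  -4. ]
window [327.4 198.6] [ 306  177   43   44 1391] [ 497.5 -228.4   50. ] 49.83435813745382 [ 496.9 -227.3   56.8]
((497.93408203125, -227.91477966308594), (119.84270477294922, 118.79443359375), 79.16985321044922)
window scene [198.4 169.6] [173 155  51  30 821] [ 496.3 -225.3   50. ] [ 496.6 -227.    49.9]
```

```bash
cat >> m.py <<'E'
def face(n,im,uv,z,thr,lo=0,roi=20,up=8):
    "circle-like bright face: sub-pixel contour at grey thr (V), rays to plane z, ellipse centre+size in world"
    V=im.max(2)if True else 0; u,v=map(int,np.round(uv)); a=V[v-roi:v+roi,u-roi:u+roi]
    S=cv2.cvtColor(im,cv2.COLOR_RGB2HSV)[v-roi:v+roi,u-roi:u+roi,1]
    a=cv2.resize(a,None,fx=up,fy=up,interpolation=cv2.INTER_CUBIC); S=cv2.resize(S,None,fx=up,fy=up,interpolation=cv2.INTER_CUBIC)
    m=((a>thr)if not lo else (a>lo)&(a<thr)&(S<60)).astype(np.uint8)
    if lo: m=cv2.morphologyEx(m,cv2.MORPH_OPEN,np.ones((2*up,2*up)))
    nn,l,st,c=cv2.connectedComponentsWithStats(m); k=l[roi*up,roi*up]
    if k==0: k=1+np.argmin(np.linalg.norm(c[1:]-roi*up,axis=1)-0.01*np.sqrt(st[1:,4]))
    cn=max(cv2.findContours((l==k).astype(np.uint8),0,1)[0],key=cv2.contourArea)[:,0]
    cn=cv2.convexHull(cn)[:,0]
    px=(cn+.5)/up-.5+[u-roi,v-roi]
    P=onplane(n,px,z)[:,:2]
    e=cv2.fitEllipse(px.astype(np.float32)); return P,np.array(e[0]),cv2.fitEllipse(P.astype(np.float32))
E
python3 - <<'E'
from m import *
D={n:np.load(n+"0.npz") for n in("scene","top")}
S,T=D["scene"]["im"],D["top"]["im"]
for k,a,b in(("large",(267.7,188.5),(258.2,216.7)),("small",(233.3,233.5),(257.3,149.6))):
    Ps,cs,es=face("scene",S,a,14,203); Pt,ct,et=face("top",T,b,14,170)
    print(k,"scene",cs,es,"top",ct,et,"tri",tri(cs,ct))
for n,im,uv in(("scene",S,(347,222)),("top",T,(177.3,207.5))):
    P,c,e=face(n,im,uv,12,165,lo=95); print("pad",n,c,e)
    print(cv2.cvtColor(im,cv2.COLOR_RGB2HSV)[int(uv[1]),int(uv[0])-18:int(uv[0])+19:1].tolist()[::2])
# crops for viewing
a=cv2.resize(S[150:290,200:400],(800,560),interpolation=cv2.INTER_NEAREST)
cv2.imwrite("pics/cs.png",a[...,::-1])
a=cv2.resize(T[135:245,150:280],(709,600),interpolation=cv2.INTER_NEAREST); cv2.imwrite("pics/ct.png",a[...,::-1])
E
```

```text
large scene [267.6 188.2] ((434.56378173828125, -7.989889621734619), (56.70320510864258, 58.87347412109375), 108.76150512695312) top [258.5 216.5] ((437.68658447265625, -11.353931427001953), (60.06879806518555, 60.44367980957031), 131.4589080810547) tri [436.6  -9.4  14.6]
small scene [233.1 233.2] ((656.53662109375, 1.563349723815918), (41.155357360839844, 42.92326354980469), 109.10905456542969) top [257.3 149.4] ((658.7069091796875, -2.0393357276916504), (43.68452072143555, 44.477272033691406), 154.55348205566406) tri [657.6  -0.2  14. ]
pad scene [342.9 226.7] ((485.23956298828125, 254.89096069335938), (70.26799774169922, 129.3031463623047), 79.05803680419922)
[[22, 28, 203], [25, 15, 214], [26, 9, 222], [22, 16, 172], [27, 18, 128], [23, 15, 134], [21, 17, 148], [21, 17, 151], [19, 14, 146], [22, 19, 150], [22, 19, 150], [25, 19, 149], [27, 15, 149], [21, 12, 148], [25, 19, 150], [22, 23, 169], [24, 21, 232], [27, 21, 233], [27, 35, 220]]
pad top [177.1 207.8] ((459.46844482421875, 253.4501953125), (69.89823150634766, 75.3264389038086), 74.80018615722656)
[[27, 103, 121], [26, 52, 148], [30, 20, 212], [23, 20, 212], [25, 10, 151], [30, 6, 130], [0, 0, 127], [60, 2, 130], [15, 8, 129], [60, 4, 130], [30, 2, 130], [0, 2, 127], [150, 2, 132], [90, 2, 129], [30, 6, 139], [22, 19, 201], [28, 16, 221], [24, 28, 185], [29, 84, 119]]
```

View pics/cs.png

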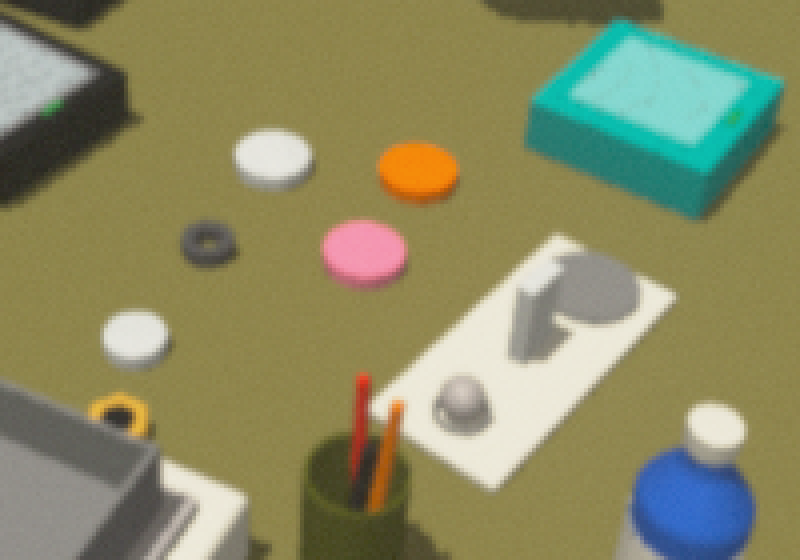

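View pics/ct.png

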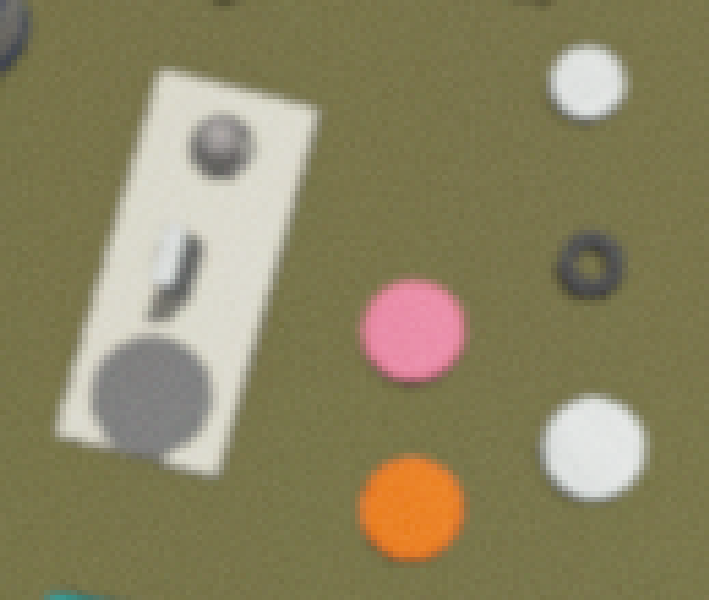

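The crops show a clean large disc (top-crop 594,448), a small disc (588,82) and the pad (152,395), which nearly touches the tray's end. The two views triangulate the disc tops at z≈14, with the large disc near (436,-10) and the small near (658,0). The tray's middle is near (538,235) with its x axis at -13°. Now I'll move.

```bash
cat > go.py <<'E'
import sys
from h import *
from scipy.spatial.transform import Rotation as R
np.set_printoptions(precision=4,suppress=True)
s=sensors.sense(); Rc=R.from_euler("xyz",s["tcp_rot"]); p=s["eef_pos"]
x,y,z,yaw=map(float,sys.argv[1:5]); Rt=R.from_euler("xyz",[np.pi,0,yaw])
print("turn",(Rc.inv()*Rt).as_rotvec(),"shift m",Rc.inv().apply(np.array([x,y,z])-p)/1000)
print("at",p,s["tcp_rot"],"q",s["qpos"],"F",s["contact_force"],"open",s["opening"]*85.4,"t",s["clock"])
E
python3 go.py 436.2 -9.7 120 1.344
```

```text
turn [-0.0012 -0.0006 -0.9082] shift m [ 0.3913 -0.4315  0.0855]
at [ 263.6285 -566.1679  204.9387] [-3.1403 -0.      0.4358] q [-1.1374  0.3536  1.6341 -0.      1.1552 -0.0024] F [-0.3082 -0.232   0.0368] open 85.29063895585895 t 0.1
```

The manual's scale: shifts go in shares of 0.4 m and turns go in shares of 2 rad. Converting my numbers, -0.365 m / 0.4 = -0.9125, 0.33 m / 0.4 = 0.825, -0.908 rad / 2 = -0.454.

move_arm([
  [0,0,-0.06,0.125,-0.1375,0.025,0.085],
  [0,0,-0.12,0.225,-0.25,0.05,0.085],
  [0,0,-0.18,0.325,-0.3625,0.075,0.085],
  [0,0,-0.24,0.425,-0.475,0.1,0.085],
  [0,0,-0.3,0.525,-0.5875,0.125,0.085],
  [0,0,-0.36,0.625,-0.7,0.15,0.085],
  [0,0,-0.42,0.725,-0.8125,0.175,0.085],
  [0,0,-0.454,0.825,-0.9125,0.2125,0.085],
])

```text
clock: 1.1
eef_pos: [409.4, -94.6, 120.6]
tcp_rot: [3.14, 0.0, 1.347]
contact_force: [0.8, -0.3, 0.6]
opening: 0.991
grasp_force: 0.0
```

```bash
python3 go.py 436.2 -9.7 50 1.344
```

```text
turn [0.0012 0.     0.0026] shift m [0.0887 0.0072 0.0706]
at [409.3789 -94.5589 120.5883] [3.1404 0.     1.3466] q [-0.2305  0.1474  2.1346 -0.      0.8584 -0.0064] F [ 0.8439 -0.3425  0.5608] open 84.66858440932849 t 1.1
```

Converted, 0.123 m / 0.4 = 0.3075, 0.122 m / 0.4 = 0.305.

move_arm([
  [0,0,0,0.125,0.01,0.075,0.085],
  [0,0,0,0.2225,0.0175,0.15,0.085],
  [0,0,0,0.2225,0.0175,0.225,0.085],
  [0,0,0,0.2225,0.0175,0.2625,0.085],
  [0,0,0,0.2225,0.0175,0.2875,0.085],
  [0,0,0,0.2225,0.0175,0.305,0.085],
  [0,0,0,0.2225,0.0175,0.3075,0.085],
])

```text
clock: 1.98
eef_pos: [435.9, -11.7, -2.3]
tcp_rot: [3.141, -0.0, 1.343]
contact_force: [0.1, -0.0, 0.3]
opening: 0.995
grasp_force: 0.0
```

move_arm([
  [0,0,0,0,0,0,0.06],
  [0,0,0,0,0,0,0.055],
  [0,0,0,0,0,0,0.055],
  [0,0,0,0,0,0,0.055],
], grip_force=20)

```text
clock: 2.48
eef_pos: [435.9, -11.2, -2.3]
tcp_rot: [3.141, -0.0, 1.344]
contact_force: [1.2, 0.5, -0.4]
opening: 0.648
grasp_force: 0.0
```

```bash
python3 go.py 436.2 -9.7 -3 2.915
```

```text
turn [ 0.0003  0.0002 -1.5711] shift m [ 0.0016 -0.      0.0007]
at [435.8774 -11.2471  -2.2659] [ 3.1413 -0.0001  1.3439] q [-0.0292  0.4044  2.1786 -0.      0.5584  0.1977] F [ 1.1628  0.4532 -0.4299] open 55.32681434899241 t 2.475
```

Run:
```python
from h import *
a,da=grab_frame("scene"); t,dt=grab_frame("top"); np.savez("g1.npz",a=a,t=t,da=da,dt=dt)
A=cv2.resize(a[130:240,210:340],(709,600),interpolation=cv2.INTER_CUBIC)
cv2.imwrite("pics/g1.png",A[...,::-1])
```

```text
(no output)
```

View pics/g1.png

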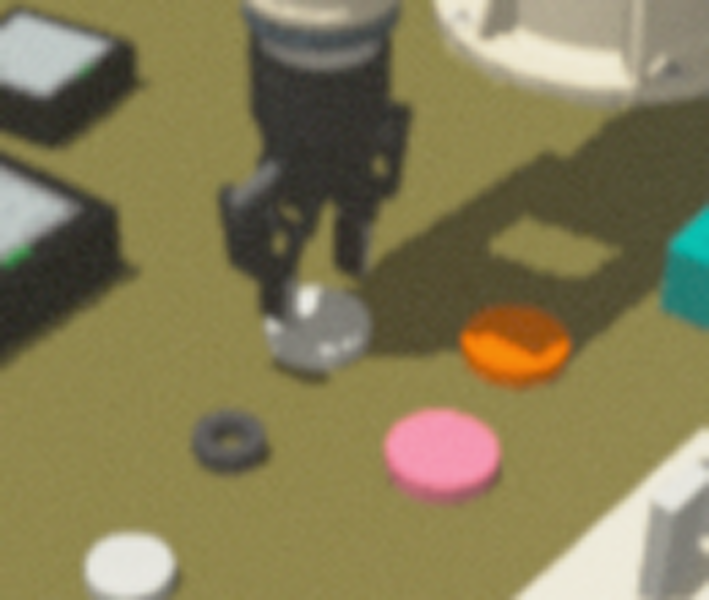

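The picture shows the front fingertip at (275,310), at the disc's left edge and apparently above it. The disc centre is at (320,328) and has hardly moved. I'll check the depth before going on.

Run:
```python
from h import *
np.set_printoptions(precision=0,suppress=True,linewidth=200)
g=np.load("g1.npz"); C=cloud("scene",g["da"]); V=g["a"].max(2)
for r in range(172,202,2): print(r,"V",V[r,252:286:3],"z",C[r,252:286:3,2])
m=(V<70); 
for lo,hi in((2,12),(12,20),(20,30),(30,45)):
    q=np.zeros_like(m); q[165:205,250:285]=1; k=m&q&(C[...,2]>lo)&(C[...,2]<hi); print(lo,k.sum(),C[k][:,:].mean(0) if k.any() else 0, C[k].min(0) if k.any() else 0,C[k].max(0) if k.any() else 0)
```

```text
172 V [ 57  50  49  81  60  86 129  48  76 140 143 136] z [110. 116. 111.  95.  98.  96.   0.  59.  64.  -1.  -1.  -2.]
174 V [ 60  52  55 119  59 128 129  49  73 138 135  92] z [ 99. 104. 105.  -2.  93.  -2.  -0.  52. 724.  -1.   0.   1.]
176 V [ 67  56  52  85  72 144 127  52  78 134  91  83] z [88. 97. 97.  1. 81.  2.  1. 45. 51.  1.  1.  4.]
178 V [ 96  56  55  54  91 142 132  54  80  97  83  82] z [79. 84. 90. 76. 77.  2.  0. 37. 42. -2.  1. -1.]
180 V [139  96  54  52 104 143 143 104  82  81  83  85] z [ 0. 81. 85. 73. 65.  1.  1. 32. 34. -0.  1.  1.]
182 V [145 138  64  60 128 183 140 121  89  85  83  83] z [-2.  1. 74. 61. 60.  0.  1. -1.  1.  1.  0.  1.]
184 V [141 142  61  61 162 218 128 117  88  87  82  85] z [ 2.  2. 51. 55. 50. 16. 15. 18. -1. -0.  2.  1.]
186 V [144 143  71  67 165 196 130 126 112  81  83  84] z [-1.  0. 44. 46. 43. 14. 16. 16. 14. -1. -2.  1.]
188 V [142 143 129  94 124 136 129 125 124  84  83  85] z [ 0.  3. 30. 40. 35. 16. 16. 15. 13. -1. -0.  2.]
190 V [143 142 152 152 122 131 127 129 124  83  82  85] z [ 1.  3. -2. 13. 16. 19. 13. 13. 16.  2.  1.  0.]
192 V [145 144 142 132 130 129 142 165 130  84  86  82] z [ 1. -0. -0. 13. 16. 15. 13. 14. 12. -1.  1.  1.]
194 V [142 144 142 128 131 137 179 145 111  94  92  95] z [ 2. -1.  0.  7. 14. 13. 14. 10.  2.  1.  2.  2.]
196 V [142 140 137 100 119 130 141 119 136 138 137 140] z [ 1. -0.  1.  0.  5.  7.  6.  3. -0.  1.  1.  1.]
198 V [142 143 142 119  91  93 125 143 143 145 141 145] z [-2.  1.  1.  0.  1. -1.  1. -0. -2.  1.  0. -2.]
200 V [142 144 144 143 136 115 136 144 141 144 145 144] z [ 0.  0.  2. -2. -0. -0. -0.  1. -1.  0. -0.  2.]
2 0 0 0 0
12 0 0 0 0
20 0 0 0 0
30 13 [408.  -2.  40.] [406.  -8.  33.] [411.   5.  45.]
```

Depth shows the fingertips about 28-30 mm above the bench with the TCP reading -2.3. The tips at this opening stand well above the TCP, so the fingers closed over the disc without touching it. I'll reopen, then lower in small steps while watching the force.

Converted, 0.012 m / 0.4 = 0.03, 0.009 m / 0.4 = 0.0225.

move_arm([
  [0,0,0,0.0025,0,0,0.08],
  [0,0,0,0.0025,0,0,0.08],
  [0,0,0,0.0025,0,0,0.08],
  [0,0,0,0.0025,0,0.0075,0.08],
  [0,0,0,0.0025,0,0.015,0.08],
  [0,0,0,0.0025,0,0.0225,0.08],
  [0,0,0,0.0025,0,0.03,0.08],
  [0,0,0,0.0025,0,0.03,0.08],
])

```text
clock: 3.58
eef_pos: [435.7, -10.3, -14.7]
tcp_rot: [-3.141, 0.0, 1.344]
contact_force: [-1.0, -0.2, 0.1]
opening: 0.932
grasp_force: 0.0
```

Run:
```python
from h import *
np.set_printoptions(precision=1,suppress=True,linewidth=200)
a,da=grab_frame("scene"); C=cloud("scene",da); V=a.max(2); np.savez("g2.npz",a=a,da=da)
s=sensors.sense(); print(s["eef_pos"],s["contact_force"],s["opening"]*85.4)
m=(V<85)&(C[...,2]>3)&(C[...,2]<120); q=np.zeros_like(m); q[160:205,235:295]=1; m&=q
n,l,st,c=cv2.connectedComponentsWithStats(m.astype(np.uint8))
for k in range(1,n):
    if st[k,4]>8: P=C[l==k]; b=P[P[:,2]<P[:,2].min()+10]; print(st[k],"lowest",P[:,2].min(),"tip xy",b.mean(0))
d=(C[...,2]>9)&(C[...,2]<22)&(V>95); d&=q; P=C[d]; print("disc",len(P),P.mean(0),cv2.minEnclosingCircle(P[:,:2].astype(np.float32)))
```

```text
[435.9 -10.3 -14.6] [-0.8 -0.2 -0.5] 80.46686796025999
[250 160  35  32 452] lowest 3.7116733342851376 tip xy [305.2 -21.3   4.3]
disc 175 [437.5  -2.   14.3] ((437.11212158203125, -7.317659378051758), 31.824630737304688)
```

Converted, 0.009 m / 0.4 = 0.0225, 0.008 m / 0.4 = 0.02.

move_arm([
  [0,0,0,0,0,0.005,0.078],
  [0,0,0,0,0,0.01,0.078],
  [0,0,0,0,0,0.015,0.078],
  [0,0,0,0,0,0.02,0.078],
  [0,0,0,0,0,0.0225,0.078],
])

```text
clock: 4.25
eef_pos: [435.9, -10.3, -23.6]
tcp_rot: [-3.141, 0.0, 1.344]
contact_force: [-0.4, 0.2, 0.1]
opening: 0.911
grasp_force: 0.0
```

move_arm([
  [0,0,0,0,0,0,0.068],
  [0,0,0,0,0,0,0.062],
  [0,0,0,0,0,0,0.055],
  [0,0,0,0,0,0,0.055],
], grip_force=20)

```text
clock: 4.75
eef_pos: [436.0, -10.3, -23.1]
tcp_rot: [3.141, -0.0, 1.344]
contact_force: [-0.1, 0.1, 4.4]
opening: 0.689
grasp_force: 20.4
```

The disc is gripped and the fingertips just touch the bench. I'll open, raise 3 mm, turn 90° and grip again, so the disc is centred on both axes.

Converted, -0.003 m / 0.4 = -0.0075, -0.002 m / 0.4 = -0.005, -0.9 rad / 2 = -0.45.

move_arm([
  [0,0,0,0,0,0,0.078],
  [0,0,0,0,0,-0.005,0.078],
  [0,0,0,0,0,-0.0075,0.078],
  [0,0,-0.09,0,0,-0.0075,0.078],
  [0,0,-0.18,0,0,-0.0075,0.078],
  [0,0,-0.27,0,0,-0.0075,0.078],
  [0,0,-0.36,0,0,-0.0075,0.078],
  [0,0,-0.45,0,0,-0.0075,0.078],
])

```text
clock: 5.75
eef_pos: [436.0, -10.3, -20.4]
tcp_rot: [3.142, 0.0, 2.25]
contact_force: [0.8, 0.2, -0.4]
opening: 0.921
grasp_force: 0.0
```

Converted, -0.671 rad / 2 = -0.3355.

move_arm([
  [0,0,-0.09,0,0,0,0.078],
  [0,0,-0.18,0,0,0,0.078],
  [0,0,-0.27,0,0,0,0.078],
  [0,0,-0.3355,0,0,0,0.078],
  [0,0,-0.3355,0,0,0,0.068],
  [0,0,-0.3355,0,0,0,0.062],
  [0,0,-0.3355,0,0,0,0.055],
  [0,0,-0.3355,0,0,0,0.055],
], grip_force=25)

```text
clock: 6.75
eef_pos: [436.1, -10.3, -20.0]
tcp_rot: [3.141, 0.0, 2.913]
contact_force: [-1.5, 0.0, 9.6]
opening: 0.681
grasp_force: 24.8
```

```bash
python3 go.py 461 253 60 2.915
```

```text
turn [ 0.0001  0.0003 -0.0024] shift m [ 0.0355  0.262  -0.08  ]
at [436.1428 -10.2536 -19.9852] [3.1415 0.0003 2.9126] q [-0.027   0.4427  2.1834  0.0001  0.5151 -1.369 ] F [-1.4876  0.0179  9.5815] open 58.16869851672465 t 6.75
```

Converted, 0.25 m / 0.4 = 0.625, 0.22 m / 0.4 = 0.55.

move_arm([
  [0,0,0,0,0,-0.05,0.05],
  [0,0,0,0,0,-0.125,0.05],
  [0,0,0,0.0125,0.1,-0.2,0.05],
  [0,0,0,0.025,0.2125,-0.2,0.05],
  [0,0,0,0.0425,0.325,-0.2,0.05],
  [0,0,0,0.0575,0.4375,-0.2,0.05],
  [0,0,0,0.075,0.55,-0.2,0.05],
  [0,0,0,0.085,0.625,-0.2,0.05],
])

```text
clock: 7.75
eef_pos: [458.9, 242.9, 59.5]
tcp_rot: [3.141, 0.0, 2.914]
contact_force: [-0.2, -1.2, -0.2]
opening: 0.677
grasp_force: 27.3
```

```bash
python3 go.py 460 253.8 0 2.915
```

```text
turn [ 0.0001  0.     -0.001 ] shift m [0.0014 0.0109 0.0595]
at [458.9248 242.8564  59.4803] [3.1415 0.     2.914 ] q [ 0.4838  0.3849  1.9771  0.0001  0.7795 -0.8594] F [-0.1936 -1.2421 -0.1737] open 57.81791693782995 t 7.75
```

Converted, 0.064 m / 0.4 = 0.16, 0.001 m / 0.4 = 0.0025.

move_arm([
  [0,0,0,0.0025,0.0275,0.025,0.05],
  [0,0,0,0.0025,0.0275,0.075,0.05],
  [0,0,0,0.0025,0.0275,0.1125,0.05],
  [0,0,0,0.0025,0.0275,0.14,0.05],
  [0,0,0,0.0025,0.0275,0.1525,0.05],
  [0,0,0,0.0025,0.0275,0.16,0.05],
  [0,0,0,0.0025,0.0275,0.16,0.05],
])

```text
clock: 8.62
eef_pos: [460.8, 251.9, -4.3]
tcp_rot: [3.141, 0.0, 2.915]
contact_force: [-0.7, -0.4, -0.6]
opening: 0.68
grasp_force: 27.3
```

```bash
python3 go.py 460 253.8 -8 2.915
python3 - <<'E'
from m import *
a,d=grab_frame("scene"); np.savez("g3.npz",a=a,d=d)
cv2.imwrite("pics/g3.png",cv2.resize(a[150:270,275:405],(650,600),interpolation=cv2.INTER_CUBIC)[...,::-1])
E
```

```text
turn [ 0.0002  0.0002 -0.0004] shift m [0.0012 0.0017 0.0037]
at [460.7553 251.9001  -4.2681] [3.1414 0.0002 2.9146] q [ 0.4975  0.4992  1.9913  0.      0.6508 -0.8463] F [-0.6675 -0.3726 -0.6012] open 58.07822964156319 t 8.625
```

View pics/g3.png

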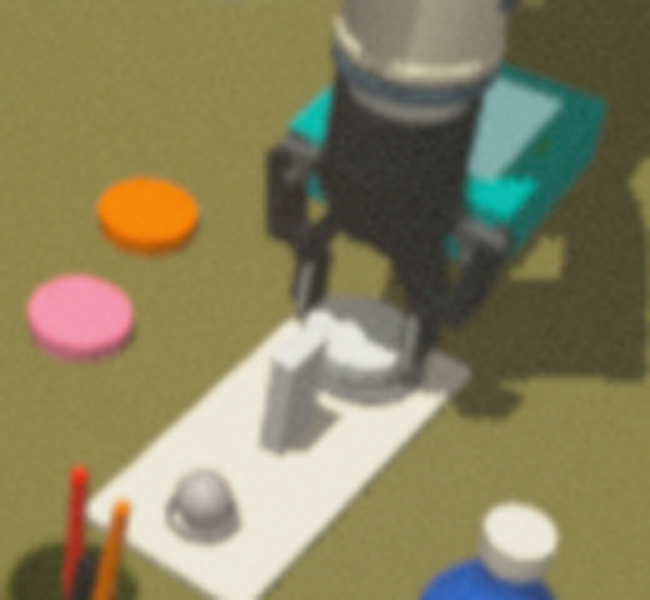

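The disc is in the fingers just above the pad (about 363,340), and the tray is untouched. I'll lower it the last few millimetres and release.

Converted, 0.004 m / 0.4 = 0.01, 0.003 m / 0.4 = 0.0075.

move_arm([
  [0,0,0,0.0025,0.005,0.0025,0.05],
  [0,0,0,0.0025,0.005,0.005,0.05],
  [0,0,0,0.0025,0.005,0.0075,0.05],
  [0,0,0,0.0025,0.005,0.01,0.05],
  [0,0,0,0.0025,0.005,0.01,0.05],
])

```text
clock: 9.3
eef_pos: [460.1, 254.1, -7.9]
tcp_rot: [3.142, -0.0, 2.915]
contact_force: [-3.2, -0.8, 7.6]
opening: 0.681
grasp_force: 28.2
```

Converted, -0.13 m / 0.4 = -0.325, -0.09 m / 0.4 = -0.225.

move_arm([
  [0,0,0,0,0,0,0.07],
  [0,0,0,0,0,0,0.078],
  [0,0,0,0,0,0,0.078],
  [0,0,0,0,0,-0.05,0.078],
  [0,0,0,0,0,-0.125,0.08],
  [0,0,0,0,0,-0.225,0.08],
  [0,0,0,0,0,-0.325,0.08],
  [0,0,0,0,0,-0.325,0.08],
])

```text
clock: 10.3
eef_pos: [462.0, 255.1, 124.5]
tcp_rot: [3.138, 0.004, 2.915]
contact_force: [-0.2, -0.5, -0.5]
opening: 0.939
grasp_force: 0.0
```

```bash
python3 go.py 657.6 -0.2 80 2.915
```

```text
turn [ 0.0038  0.0042 -0.0002] shift m [-0.2478 -0.205   0.0447]
at [461.9838 255.1395 124.4705] [3.1378 0.0042 2.9148] q [ 0.5017  0.297   1.92    0.      0.9189 -0.8423] F [-0.1717 -0.4879 -0.4605] open 80.15730061409609 t 10.3
```

Converted, -0.248 m / 0.4 = -0.62, -0.225 m / 0.4 = -0.5625, 0.004 rad / 2 = 0.002.

move_arm([
  [0,0,0,-0.075,-0.0625,0.0125,0.07],
  [0,0,0,-0.175,-0.145,0.025,0.066],
  [0,0,0,-0.275,-0.2275,0.05,0.066],
  [0,0,0,-0.375,-0.31,0.075,0.066],
  [0,0,0,-0.475,-0.3925,0.1,0.066],
  [0,0,0,-0.5625,-0.465,0.11,0.066],
  [0.002,0.002,0,-0.62,-0.5125,0.1125,0.066],
  [0.002,0.002,0,-0.62,-0.5125,0.1125,0.066],
])

```text
clock: 11.3
eef_pos: [655.9, -3.2, 74.9]
tcp_rot: [-3.137, -0.005, 2.913]
contact_force: [0.1, 0.9, -0.4]
opening: 0.773
grasp_force: 0.0
```

```bash
python3 go.py 657.6 -0.2 -19 2.915
python3 - <<'E'
from m import *
S,ds=grab_frame("scene");T,dt=grab_frame("top"); np.savez("g4.npz",S=S,T=T,ds=ds,dt=dt)
P,c,e=face("top",T,(177.3,207),26,170); print("disc26",c,e)
P,c,e=face("scene",S,(347,220),26,200); print("disc26 scene",c,e)
m,c,st=blob(T,np.array((182,186)),lambda h:(h[...,1]<75)&(h[...,2]>70),48)
cn=max(cv2.findContours(m.astype(np.uint8),0,1)[0],key=cv2.contourArea)[:,0]
print("tray top",cv2.minAreaRect(onplane("top",cn,8)[:,:2].astype(np.float32)))
t=cv2.resize(T[140:235,145:220],(474,600),interpolation=cv2.INTER_CUBIC); s=cv2.resize(S[195:265,285:385],(800,560),interpolation=cv2.INTER_CUBIC)
s=cv2.resize(s,(320,224)); o=np.zeros((600,794,3),np.uint8); o[:,:474]=t; o[:224,474:]=s; cv2.imwrite("pics/g4.png",o[...,::-1])
E
```

```text
turn [-0.0045 -0.0052 -0.0025] shift m [-0.0015  0.0037  0.0939]
at [655.8815  -3.1815  74.885 ] [-3.1371 -0.0052  2.9125] q [-0.0053  0.5408  1.6579 -0.004   0.9489 -1.3448] F [ 0.0883  0.8995 -0.4361] open 65.99707893111747 t 11.3
disc26 [177. 207.] ((461.071533203125, 251.20254516601562), (56.0499153137207, 56.64253616333008), 170.7449188232422)
disc26 scene [339.9 221.9] ((485.5994873046875, 244.6288299560547), (75.75096893310547, 129.523193359375), 80.15898132324219)
tray top ((537.651123046875, 235.17568969726562), (108.79354858398438, 238.1988067626953), 76.9017562866211)
```

View pics/g4.png

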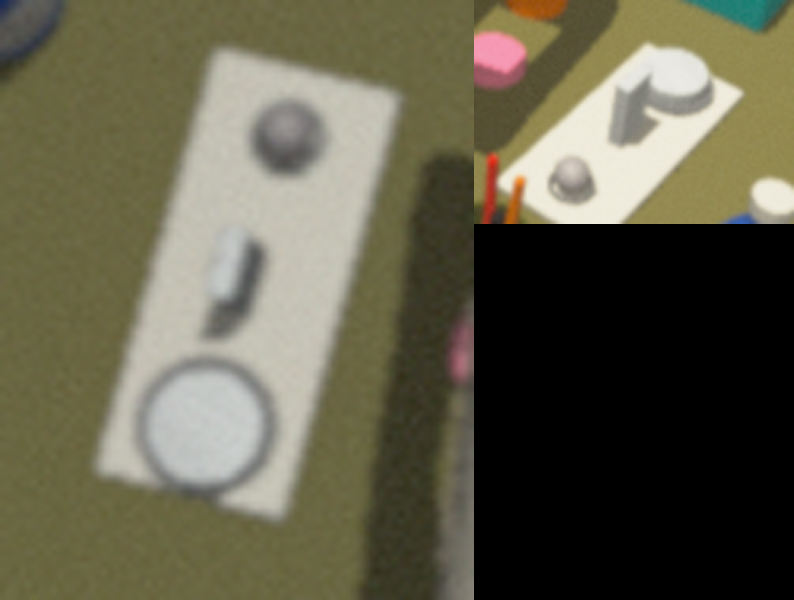

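The top view shows the large disc (206,425) on the pad with a dark ring nearly even all round. Since the disc's top face is nearer the camera, I'll check the offset by profiles, allowing for parallax.

Run:
```python
from m import *
np.set_printoptions(precision=2,suppress=True)
from scipy.ndimage import map_coordinates as mc
K,Tw=cam("top"); Ti=np.linalg.inv(Tw)
def val(im,P):
    q=np.c_[P,np.ones(len(P))]@Ti.T; u=K[0,0]*q[:,0]/q[:,2]+K[0,2]; v=K[1,1]*q[:,1]/q[:,2]+K[1,2]
    return mc(im.max(2).astype(float),[v,u],order=1)
def fit(im,c,z,r0,r1,level,angs,sign):
    pts=[]; rr=np.arange(r0,r1,.25)
    for a in angs:
        d=np.array([np.cos(a),np.sin(a)]); P=np.c_[c+rr[:,None]*d,np.full(len(rr),z)]
        v=val(im,P)*sign; k=np.where(np.diff((v>level*sign).astype(int))!=0)[0]
        if len(k): pts.append(c+d*(rr[k[0]]+.25*(level*sign-v[k[0]])/(v[k[0]+1]-v[k[0]])))
    p=np.array(pts); A=np.c_[2*p,np.ones(len(p))]; s=np.linalg.lstsq(A,(p**2).sum(1),rcond=None)[0]
    return s[:2],np.sqrt(s[2]+s[0]**2+s[1]**2),len(p),np.std(np.linalg.norm(p-s[:2],axis=1))
T0=np.load("top0.npz")["im"];T4=np.load("g4.npz")["T"]
ax=-0.228
allA=np.deg2rad(np.arange(0,360,5)); tr=((allA-ax+np.pi)%(2*np.pi))-np.pi
ang=allA[np.abs(tr)<np.deg2rad(135)]   # leave out the plate-end side
ang=ang[~((np.abs(((ang-ax+np.pi)%(2*np.pi))-np.pi)<np.deg2rad(40)))] # and the handle shadow
for lv in(160,172,185): print("pad",fit(T0,np.array([461.5,252.8]),12,25,44,lv,ang,1), "disc",fit(T4,np.array([461.,251.5]),26,18,34,lv,allA,1))
```

```text
pad (array([462.09, 253.15]), np.float64(34.372457083346966), 38, np.float64(0.2492102620651861)) disc (array([461.23, 251.41]), np.float64(29.025504797713165), 72, np.float64(0.3884300095871347))
pad (array([462.09, 253.13]), np.float64(35.49811857719373), 38, np.float64(0.24082773269077057)) disc (array([461.15, 251.22]), np.float64(27.797282458371097), 72, np.float64(0.3167050358361286))
pad (array([462.12, 253.13]), np.float64(36.69947356018358), 38, np.float64(0.24803959712600432)) disc (array([461.18, 250.92]), np.float64(26.224741010392574), 72, np.float64(0.3185394343473414))
```

The disc sits about 2 mm from the pad's centre, which is good enough. Next is the small disc.

Converted, 0.092 m / 0.4 = 0.23, 0.089 m / 0.4 = 0.2225, -0.005 rad / 2 = -0.0025.

move_arm([
  [-0.002,-0.0025,0,-0.0038,0.01,0.0625,0.064],
  [-0.002,-0.0025,0,-0.0038,0.01,0.125,0.064],
  [-0.002,-0.0025,0,-0.0038,0.01,0.175,0.064],
  [-0.002,-0.0025,0,-0.0038,0.01,0.2,0.064],
  [-0.002,-0.0025,0,-0.0038,0.01,0.2125,0.064],
  [-0.002,-0.0025,0,-0.0038,0.01,0.2225,0.064],
  [-0.002,-0.0025,0,-0.0038,0.01,0.23,0.064],
])

```text
clock: 12.28
eef_pos: [658.0, 1.8, -15.1]
tcp_rot: [3.141, 0.002, 2.915]
contact_force: [0.7, 0.2, -0.3]
opening: 0.75
grasp_force: 0.0
```

move_arm([
  [0,0,0,0,0,0,0.055],
  [0,0,0,0,0,0,0.048],
  [0,0,0,0,0,0,0.04],
  [0,0,0,0,0,0,0.038],
], grip_force=20)

```text
clock: 12.78
eef_pos: [657.8, 1.8, -14.9]
tcp_rot: [3.141, 0.001, 2.915]
contact_force: [-1.0, -0.2, 6.1]
opening: 0.489
grasp_force: 19.8
```

```bash
python3 go.py 657.6 -0.2 -18 1.344
```

```text
turn [0.0013 0.001  1.5708] shift m [-0.0003 -0.002   0.0031]
at [657.7505   1.8409 -14.8809] [3.1415 0.0015 2.9148] q [ 0.0006  0.6585  1.6941 -0.0003  0.7875 -1.3431] F [-0.9632 -0.177   6.0616] open 41.735432800413996 t 12.775
```

Converted, 1.08 rad / 2 = 0.54.

move_arm([
  [0,0,0,0,0,0,0.062],
  [0,0,0,0,0,0,0.062],
  [0,0,0.09,0,0,0,0.062],
  [0,0,0.18,0,0,0,0.062],
  [0,0,0.27,0,0,0,0.062],
  [0,0,0.36,0,0,0,0.062],
  [0,0,0.45,0,0,0,0.062],
  [0,0,0.54,0,0,0,0.062],
])

```text
clock: 13.78
eef_pos: [657.4, 1.9, -15.7]
tcp_rot: [3.141, 0.0, 1.829]
contact_force: [0.4, -0.3, -0.3]
opening: 0.727
grasp_force: 0.0
```

Converted, 0.491 rad / 2 = 0.2455.

move_arm([
  [0,0,0.09,0,0,0,0.062],
  [0,0,0.18,0,0,0,0.062],
  [0,0,0.2455,0,0,0,0.062],
  [0,0,0.2455,0,0,0,0.062],
  [0,0,0.2455,0,0,0,0.05],
  [0,0,0.2455,0,0,0,0.04],
  [0,0,0.2455,0,0,0,0.036],
  [0,0,0.2455,0,0,0,0.036],
], grip_force=25)

```text
clock: 14.78
eef_pos: [657.6, 1.9, -15.1]
tcp_rot: [3.14, -0.0, 1.344]
contact_force: [-2.4, 0.5, 5.0]
opening: 0.485
grasp_force: 25.0
```

```bash
python3 go.py 460.1 254 75 2.915
```

```text
turn [ 0.0009  0.0008 -1.5706] shift m [ 0.2014 -0.2489 -0.0904]
at [657.5583   1.8589 -15.1429] [ 3.1405 -0.      1.3444] q [ 0.0007  0.6589  1.6942 -0.0003  0.7874  0.2273] F [-2.3575  0.5069  4.963 ] open 41.38097136015431 t 14.775
```

Converted, -0.184 m / 0.4 = -0.46, 0.15 m / 0.4 = 0.375, -0.85 rad / 2 = -0.425.

move_arm([
  [0,0,0,0,0,-0.05,0.036],
  [0,0,0,0,0,-0.125,0.036],
  [0,0,0,0,0,-0.225,0.036],
  [0,0,-0.085,0.075,-0.09,-0.25,0.036],
  [0,0,-0.17,0.15,-0.1825,-0.25,0.036],
  [0,0,-0.255,0.225,-0.275,-0.25,0.036],
  [0,0,-0.34,0.3,-0.3675,-0.25,0.036],
  [0,0,-0.425,0.375,-0.46,-0.25,0.036],
])

```text
clock: 15.78
eef_pos: [511.4, 190.7, 85.6]
tcp_rot: [3.139, 0.001, 2.199]
contact_force: [0.4, 0.3, -0.3]
opening: 0.483
grasp_force: 25.5
```

```bash
python3 go.py 460.1 254 75 2.915
```

```text
turn [ 0.0017  0.0019 -0.7156] shift m [ 0.0814 -0.0042  0.0105]
at [511.3549 190.6546  85.5612] [3.1394 0.0011 2.1994] q [ 0.3545  0.3781  1.907  -0.0007  0.854  -0.2737] F [ 0.3605  0.3107 -0.2886] open 41.28835686285246 t 15.775
```

Converted, 0.0814 m / 0.4 = 0.2035, 0.0105 m / 0.4 = 0.0263, -0.7156 rad / 2 = -0.3578.

move_arm([
  [0,0,-0.085,0.075,-0.0038,0.005,0.036],
  [0,0,-0.17,0.1375,-0.0075,0.01,0.036],
  [0,0,-0.255,0.175,-0.01,0.02,0.036],
  [0.001,0.001,-0.34,0.2035,-0.0105,0.0263,0.036],
  [0.001,0.001,-0.3578,0.2035,-0.0105,0.05,0.036],
  [0.001,0.001,-0.3578,0.2035,-0.0105,0.1,0.036],
  [0.001,0.001,-0.3578,0.2035,-0.0105,0.1375,0.036],
  [0.001,0.001,-0.3578,0.2035,-0.0105,0.1375,0.036],
])

```text
clock: 16.77
eef_pos: [460.4, 252.3, 28.2]
tcp_rot: [-3.139, -0.003, 2.908]
contact_force: [0.0, -0.0, 0.4]
opening: 0.484
grasp_force: 25.5
```

```bash
python3 go.py 460.1 254 11 2.915
```

```text
turn [-0.0027 -0.0032 -0.0072] shift m [0.0006 0.0016 0.0172]
at [460.4076 252.3117  28.2293] [-3.1389 -0.0032  2.9078] q [ 0.4984  0.445   1.9765  0.0002  0.7243 -0.8388] F [ 0.0244 -0.0462  0.3768] open 41.305954432986184 t 16.775
```

Converted, 0.013 m / 0.4 = 0.0325, 0.012 m / 0.4 = 0.03, -0.003 rad / 2 = -0.0015.

move_arm([
  [-0.0015,-0.0015,-0.0035,0.0013,0.0038,0.0125,0.036],
  [-0.0015,-0.0015,-0.0035,0.0013,0.0038,0.025,0.036],
  [-0.0015,-0.0015,-0.0035,0.0013,0.0038,0.03,0.036],
  [-0.0015,-0.0015,-0.0035,0.0013,0.0038,0.0325,0.036],
  [-0.0015,-0.0015,-0.0035,0.0013,0.0038,0.0325,0.036],
])

```text
clock: 17.4
eef_pos: [460.9, 254.7, 16.4]
tcp_rot: [3.14, 0.002, 2.916]
contact_force: [0.6, -0.4, -0.0]
opening: 0.483
grasp_force: 25.5
```

```bash
python3 go.py 460.1 254 11 2.915
```

```text
turn [0.0019 0.0015 0.0014] shift m [ 0.0007 -0.0008  0.0054]
at [460.9165 254.67    16.3621] [3.1397 0.0015 2.9164] q [ 0.5016  0.4641  1.983   0.0006  0.6921 -0.8444] F [ 0.5929 -0.4337 -0.0295] open 41.26634358649173 t 17.4
```

Converted, 0.0055 m / 0.4 = 0.0138, 0.002 m / 0.4 = 0.005, 0.001 rad / 2 = 0.0005.

move_arm([
  [0.0005,0.0005,0,0.0013,-0.0013,0.0025,0.036],
  [0.0005,0.0005,0,0.0013,-0.0013,0.005,0.036],
  [0.0005,0.0005,0,0.0013,-0.0013,0.0075,0.036],
  [0.0005,0.0005,0,0.0013,-0.0013,0.01,0.036],
  [0.0005,0.0005,0,0.0013,-0.0013,0.0125,0.036],
  [0.0005,0.0005,0,0.0013,-0.0013,0.0138,0.036],
  [0.0005,0.0005,0,0.0013,-0.0013,0.0138,0.036],
])

```text
clock: 18.27
eef_pos: [460.3, 254.3, 10.9]
tcp_rot: [3.141, 0.0, 2.916]
contact_force: [-0.2, 0.2, 2.3]
opening: 0.483
grasp_force: 25.9
```

Contact. Release to a modest opening, then rise.

Converted, -0.15 m / 0.4 = -0.375, -0.13 m / 0.4 = -0.325.

move_arm([
  [0,0,0,0,0,0,0.05],
  [0,0,0,0,0,0,0.065],
  [0,0,0,0,0,0,0.065],
  [0,0,0,0,0,-0.05,0.065],
  [0,0,0,0,0,-0.15,0.07],
  [0,0,0,0,0,-0.25,0.075],
  [0,0,0,0,0,-0.325,0.075],
  [0,0,0,0.1,-0.1,-0.375,0.075],
])

```text
clock: 19.27
eef_pos: [415.1, 225.7, 162.8]
tcp_rot: [3.137, 0.004, 2.917]
contact_force: [-0.3, -1.2, -0.4]
opening: 0.877
grasp_force: 0.0
```

Converted, -0.18 m / 0.4 = -0.45, -0.15 m / 0.4 = -0.375.

move_arm([
  [0,0,0,-0.075,-0.125,0,0.07],
  [0,0,0,-0.15,-0.25,0,0.07],
  [0,0,0,-0.225,-0.375,0,0.07],
  [0,0,0,-0.25,-0.45,0,0.07],
])

```text
clock: 19.77
eef_pos: [470.4, 24.0, 160.9]
tcp_rot: [3.141, 0.002, 2.915]
contact_force: [0.0, -0.2, -0.2]
opening: 0.816
grasp_force: 0.0
```

Run:
```python
from m import *
S,ds=grab_frame("scene");T,dt=grab_frame("top"); np.savez("g5.npz",S=S,T=T,ds=ds,dt=dt)
s=sensors.sense(); print(s["eef_pos"],s["clock"])
P,c,e=face("top",T,(177.3,206),40,190); print("small40",c,e)
C=cloud("top",dt); sub=C[140:240,145:220].reshape(-1,3); h=sub[(sub[:,2]>55)&(sub[:,2]<90)]
print("handle",np.median(h[:,2]),cv2.minAreaRect(h[:,:2].astype(np.float32)))
m,c,st=blob(T,np.array((182,186)),lambda h:(h[...,1]<75)&(h[...,2]>70),48)
cn=max(cv2.findContours(m.astype(np.uint8),0,1)[0],key=cv2.contourArea)[:,0]
print("tray top",cv2.minAreaRect(onplane("top",cn,8)[:,:2].astype(np.float32)))
t=cv2.resize(T[140:235,145:220],(474,600),interpolation=cv2.INTER_CUBIC); s=cv2.resize(S[195:265,285:385],(320,224),interpolation=cv2.INTER_CUBIC)
o=np.zeros((600,794,3),np.uint8); o[:,:474]=t; o[:224,474:]=s; cv2.imwrite("pics/g5.png",o[...,::-1])
```

```text
[469.7  23.8 160.7] 19.875
small40 [177.3 206.6] ((461.2723083496094, 247.82015991210938), (51.17985153198242, 55.88185119628906), 142.91436767578125)
handle 71.06484955315057 ((599.0665893554688, 286.41888427734375), (185.4649658203125, 33.9002799987793), 39.4359245300293)
tray top ((538.00048828125, 235.16583251953125), (108.60295104980469, 237.18838500976562), 76.67755889892578)
```

View pics/g5.png

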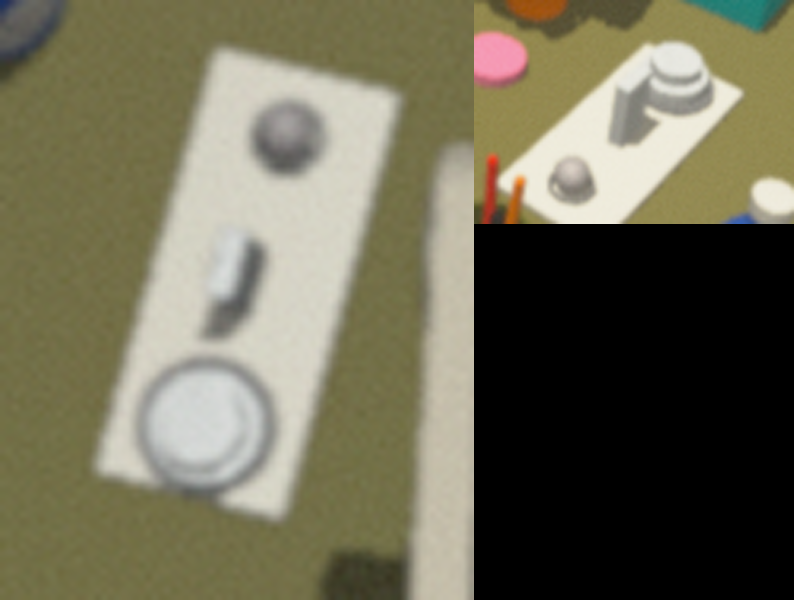

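The small disc's face at about (201,423), against the large disc at (206,425), matches the parallax expected for concentric discs. The stack is good. Now the handle, at about (536.8,236.5) in arm coordinates.

```bash
python3 go.py 536.8 236.5 100 2.912
```

```text
turn [0.0003 0.0007 0.0012] shift m [-0.0171  0.2224  0.0607]
at [469.7269  23.778  160.6514] [3.1413 0.0007 2.9132] q [ 0.0473  0.1651  2.0003  0.0001  0.9755 -1.2952] F [-0.0141  0.2904 -0.4858] open 70.60527818843842 t 19.875
```

Converted, 0.222 m / 0.4 = 0.555, 0.21 m / 0.4 = 0.525.

move_arm([
  [0,0,0,-0.0075,0.1,0,0.07],
  [0,0,0,-0.015,0.2125,0,0.07],
  [0,0,0,-0.025,0.325,0,0.07],
  [0,0,0,-0.0325,0.4375,0,0.07],
  [0,0,0,-0.04,0.525,0.025,0.07],
  [0,0,0,-0.0425,0.555,0.075,0.07],
  [0,0,0,-0.0425,0.555,0.15,0.07],
  [0,0,0,-0.0425,0.555,0.15,0.07],
])

```text
clock: 20.88
eef_pos: [533.0, 237.9, 98.1]
tcp_rot: [-3.139, -0.004, 2.917]
contact_force: [0.2, 0.3, 0.6]
opening: 0.818
grasp_force: 0.0
```

```bash
python3 go.py 536.8 236.5 20 2.912
```

```text
turn [-0.0028 -0.0042  0.0047] shift m [-0.0043 -0.0003  0.078 ]
at [533.0321 237.9187  98.0584] [-3.1388 -0.0042  2.9167] q [ 0.417   0.4151  1.8104  0.0004  0.9212 -0.9291] F [0.2162 0.2705 0.6222] open 69.85468571916843 t 20.875
```

Converted, 0.065 m / 0.4 = 0.1625, 0.06 m / 0.4 = 0.15.

move_arm([
  [0,0,0,-0.0075,0,0.05,0.07],
  [0,0,0,-0.0075,0,0.1,0.07],
  [0,0,0,-0.0075,0,0.125,0.07],
  [0,0,0,-0.0075,0,0.15,0.07],
  [0,0,0,-0.0075,0,0.1625,0.07],
  [0,0,0,-0.0075,0,0.1625,0.07],
  [0,0,0,-0.0075,0,0.1625,0.07],
])

```text
clock: 21.75
eef_pos: [539.0, 238.5, 36.3]
tcp_rot: [3.14, 0.001, 2.916]
contact_force: [0.3, 0.1, 0.6]
opening: 0.816
grasp_force: 0.0
```

```bash
python3 go.py 536.8 236.5 20 2.912
```

```text
turn [0.0013 0.0011 0.0044] shift m [ 0.0018 -0.0025  0.0163]
at [539.0432 238.4989  36.2967] [3.1403 0.0011 2.9164] q [ 0.4138  0.5054  1.8363  0.0005  0.7982 -0.9323] F [0.3328 0.1224 0.6108] open 69.72137375196037 t 21.75
```

Go down the rest, settle, and then close gently.

Converted, 0.016 m / 0.4 = 0.04, 0.013 m / 0.4 = 0.0325, 0.001 rad / 2 = 0.0005.

move_arm([
  [0.0005,0.0005,0.002,0.005,-0.0055,0.01,0.06],
  [0.0005,0.0005,0.002,0.005,-0.0055,0.0225,0.05],
  [0.0005,0.0005,0.002,0.005,-0.0055,0.0325,0.045],
  [0.0005,0.0005,0.002,0.005,-0.0055,0.04,0.04],
  [0.0005,0.0005,0.002,0.005,-0.0055,0.04,0.04],
  [0.0005,0.0005,0.002,0.005,-0.0055,0.04,0.04],
], grip_force=25)

```text
clock: 22.5
eef_pos: [536.3, 236.7, 19.9]
tcp_rot: [-3.142, -0.0, 2.912]
contact_force: [0.6, 1.5, -0.5]
opening: 0.473
grasp_force: 0.0
```

```bash
python3 go.py 536.8 236.5 20 2.912
python3 - <<'E'
from m import *
S,ds=grab_frame("scene"); cv2.imwrite("pics/g6.png",cv2.resize(S[170:280,280:400],(650,596),interpolation=cv2.INTER_CUBIC)[...,::-1])
E
```

```text
turn [-0.0001 -0.0005  0.0004] shift m [-0.0005 -0.0001 -0.0001]
at [536.344  236.7109  19.8869] [-3.1415 -0.0005  2.9124] q [ 0.4129  0.5271  1.8482  0.0003  0.7667 -0.9289] F [ 0.5737  1.4792 -0.5284] open 40.36121614592955 t 22.5
```

View pics/g6.png

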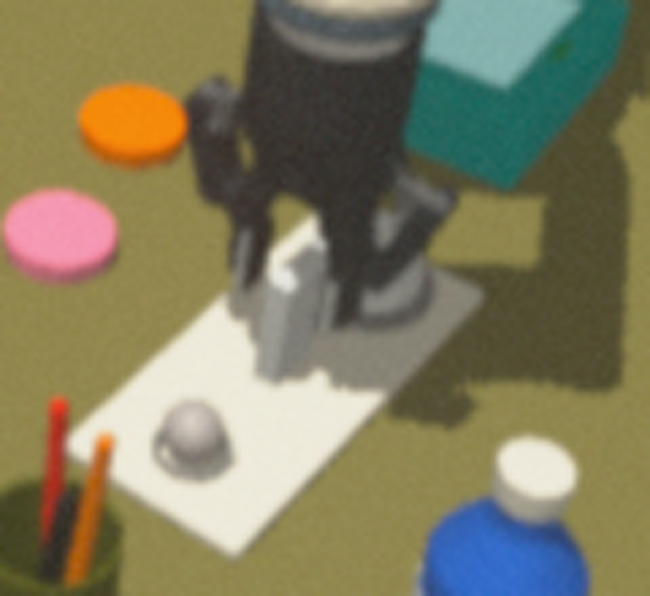

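The fingers straddle the grip plate (plate about 290,310; fingers 245,275 and 342,310), clear of the stack and the ball. I'll close.

move_arm([
  [0,0,0,0,0,0,0.03],
  [0,0,0,0,0,0,0.022],
  [0,0,0,0,0,0,0.017],
  [0,0,0,0,0,0,0.012],
  [0,0,0,0,0,0,0.008],
  [0,0,0,0,0,0,0.005],
], grip_force=30)

```text
clock: 23.3
eef_pos: [536.7, 237.1, 20.1]
tcp_rot: [3.141, 0.0, 2.912]
contact_force: [0.6, 3.3, 2.8]
opening: 0.157
grasp_force: 30.2
```

move_arm([
  [0,0,0,0,0,0,0.003],
  [0,0,0,0,0,0,0.003],
  [0,0,0,0,0,0,0.003],
], grip_force=90)

```text
clock: 23.68
eef_pos: [536.7, 237.0, 20.3]
tcp_rot: [3.141, 0.0, 2.912]
contact_force: [-0.6, 4.6, 4.5]
opening: 0.15
grasp_force: 88.7
```

Converted, -0.026 m / 0.4 = -0.065, -0.024 m / 0.4 = -0.06.

move_arm([
  [0,0,0,0,0,-0.0025,0.003],
  [0,0,0,0,0,-0.0075,0.003],
  [0,0,0,0,0,-0.015,0.003],
  [0,0,0,0,0,-0.025,0.003],
  [0,0,0,0,0,-0.0375,0.003],
  [0,0,0,0,0,-0.05,0.003],
  [0,0,0,0,0,-0.06,0.003],
  [0,0,0,0,0,-0.065,0.003],
])

```text
clock: 24.68
eef_pos: [536.5, 236.7, 46.3]
tcp_rot: [3.141, -0.0, 2.912]
contact_force: [0.5, -0.1, -5.8]
opening: 0.146
grasp_force: 87.8
```

```bash
python3 go.py 536.8 236.5 150 2.912
python3 - <<'E'
from m import *
S,ds=grab_frame("scene"); np.savez("g7.npz",S=S,ds=ds); cv2.imwrite("pics/g7.png",cv2.resize(S[160:280,270:400],(650,600),interpolation=cv2.INTER_CUBIC)[...,::-1])
E
```

```text
turn [ 0.0001 -0.0001  0.0004] shift m [-0.0004 -0.0001 -0.1037]
at [536.4575 236.7177  46.258 ] [ 3.1415 -0.0001  2.9124] q [ 0.4129  0.4878  1.8374  0.0002  0.8164 -0.9289] F [ 0.5471 -0.0999 -5.8121] open 12.453044830196747 t 24.675
```

View pics/g7.png

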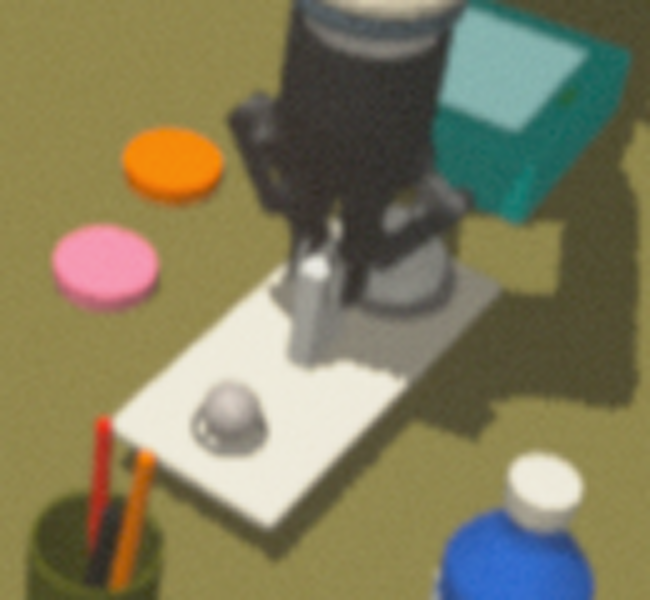

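The tray is held level with the ball in its pocket (231,415), and the measured force matches its weight. I'll raise it smoothly, then carry it.

move_arm([
  [0,0,0,0,0,-0.0125,0.003],
  [0,0,0,0,0,-0.035,0.003],
  [0,0,0,0,0,-0.07,0.003],
  [0,0,0,0,0,-0.115,0.003],
  [0,0,0,0,0,-0.165,0.003],
  [0,0,0,0,0,-0.2075,0.003],
  [0,0,0,0,0,-0.24,0.003],
  [0,0,0,0,0,-0.2575,0.003],
])

```text
clock: 25.72
eef_pos: [536.6, 236.8, 149.9]
tcp_rot: [3.141, 0.0, 2.912]
contact_force: [-0.0, -0.2, -6.0]
opening: 0.148
grasp_force: 87.9
```

Converted, -0.163 m / 0.4 = -0.4075, -0.1335 m / 0.4 = -0.3338.

move_arm([
  [0,0,0,-0.0025,-0.0125,-0.0025,0.003],
  [0,0,0,-0.005,-0.0375,-0.0025,0.003],
  [0,0,0,-0.0108,-0.075,-0.0025,0.003],
  [0,0,0,-0.018,-0.1238,-0.0025,0.003],
  [0,0,0,-0.0275,-0.185,-0.0025,0.003],
  [0,0,0,-0.0375,-0.26,-0.0025,0.003],
  [0,0,0,-0.0488,-0.3338,-0.0025,0.003],
  [0,0,0,-0.0595,-0.4075,-0.0025,0.003],
])

```text
clock: 26.72
eef_pos: [521.9, 70.4, 149.8]
tcp_rot: [-3.141, -0.001, 2.912]
contact_force: [0.1, -0.2, -6.4]
opening: 0.152
grasp_force: 88.1
```

Converted, -0.2246 m / 0.4 = -0.5615, -0.2028 m / 0.4 = -0.507.

move_arm([
  [0,0,0,-0.0108,-0.0743,0,0.003],
  [0,0,0,-0.0218,-0.1485,0,0.003],
  [0,0,0,-0.0325,-0.2225,0,0.003],
  [0,0,0,-0.0433,-0.2968,0,0.003],
  [0,0,0,-0.054,-0.371,0,0.003],
  [0,0,0,-0.065,-0.445,0,0.003],
  [0,0,0,-0.074,-0.507,0,0.003],
  [0,0,0,-0.0818,-0.5615,0,0.003],
])

```text
clock: 27.72
eef_pos: [502.3, -155.5, 149.8]
tcp_rot: [-3.141, -0.001, 2.911]
contact_force: [0.3, 0.8, -5.8]
opening: 0.146
grasp_force: 88.1
```

Converted, -0.0722 m / 0.4 = -0.1805, -0.0693 m / 0.4 = -0.1733.

move_arm([
  [0,0,0,-0.0065,-0.0445,0,0.003],
  [0,0,0,-0.012,-0.0818,0,0.003],
  [0,0,0,-0.0163,-0.1113,0,0.003],
  [0,0,0,-0.0195,-0.1335,0,0.003],
  [0,0,0,-0.022,-0.151,0,0.003],
  [0,0,0,-0.0238,-0.1633,0,0.003],
  [0,0,0,-0.0253,-0.1733,0,0.003],
  [0,0,0,-0.0263,-0.1805,0,0.003],
])

```text
clock: 28.72
eef_pos: [497.1, -226.4, 149.9]
tcp_rot: [-3.142, -0.001, 2.913]
contact_force: [-0.8, -0.5, -5.7]
opening: 0.149
grasp_force: 88.1
```

move_arm([
  [0,0,0,0,0,0,0.003],
  [0,0,0,0,0,0,0.003],
  [0,0,0,0,0,0,0.003],
  [0,0,0,0,0,0,0.003],
])

```text
clock: 29.22
eef_pos: [497.2, -226.3, 149.9]
tcp_rot: [-3.141, -0.0, 2.913]
contact_force: [-0.6, -0.6, -4.9]
opening: 0.145
grasp_force: 88.1
```

```bash
python3 go.py 497 -227 150 2.912
python3 - <<'E'
from m import *
S,ds=grab_frame("scene");T,dt=grab_frame("top"); np.savez("g8.npz",S=S,T=T,ds=ds,dt=dt)
o=np.zeros((480,800,3),np.uint8); o[:,:400]=cv2.resize(S[80:230,140:265],(400,480),interpolation=cv2.INTER_CUBIC); o[:,400:]=cv2.resize(T[135:255,270:370],(400,480),interpolation=cv2.INTER_CUBIC)
cv2.imwrite("pics/g8.png",o[...,::-1])
E
```

```text
turn [-0.0001 -0.0005  0.0005] shift m [-0.     -0.0007 -0.0001]
at [ 497.1515 -226.2691  149.8947] [-3.1414 -0.0005  2.9125] q [-0.4297  0.294   1.8557 -0.0003  0.9923 -1.7713] F [-0.6301 -0.6148 -4.9367] open 12.361928309592152 t 29.225
```

View pics/g8.png

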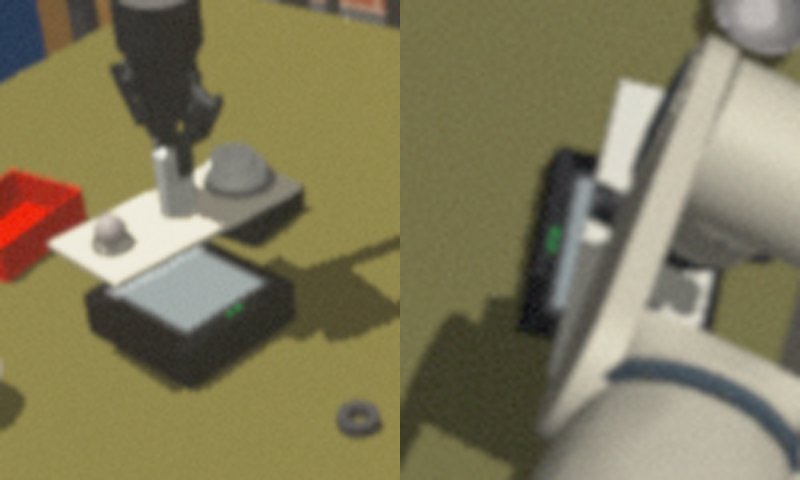

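The picture shows the tray held over the reader with the ball in its rim (112,235) and both discs stacked (238,170). I'll do a quick depth check for level and height before handing in.

Run:
```python
from m import *
g=np.load("g8.npz"); S=g["S"]; C=cloud("scene",g["ds"]); h=cv2.cvtColor(S,cv2.COLOR_RGB2HSV)
m=(h[...,1]<60)&(h[...,2]>80)&(C[...,2]>122)&(C[...,2]<150); q=np.zeros_like(m); q[120:175,150:240]=1; P=C[m&q]
for _ in range(5):
    A=np.c_[P[:,:2]-[497,-227],np.ones(len(P))]; a=np.linalg.lstsq(A,P[:,2],rcond=None)[0]; r=P[:,2]-A@a; P=P[np.abs(r)<4]
print(len(P),"tilt deg",np.degrees(a[:2]),"plate top z",a[2],"xy box centre",cv2.minAreaRect(P[:,:2].astype(np.float32)))
print(sensors.sense()["qvel"])
```

```text
970 tilt deg [-0.3 -0.4] plate top z 138.44976050815342 xy box centre ((498.73138427734375, -223.97911071777344), (105.62931823730469, 229.1523895263672), 76.97068786621094)
[-0.  0.  0. -0.  0.  0.]
```

The plate top is at 138.4 mm, so its underside is about 80 mm above the glass. It is level and centred within a few millimetres.

```bash
python3 -c "
from rig import order
print(order.sign_off())"
```

```text
the job is handed in; nothing more can be done
None
```

The job is handed in at about 29 s: both discs are stacked on the pad (large disc about 2 mm off centre), the ball is in its pocket, and the tray is held level, still and within about 4 mm of the reader window's centre, about 8 cm above the glass.

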